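# Weigh two tins by hand and put the heavier in the drawer

### The job

One of the two closed metal tins hides the steel weight used for pressing glued phone covers. Lift the round tin and set it back down on the table, then lift the square tin, and judge by the load on the arm which one is heavier. Set the heavier tin down upright (do not drop it) on the floor of the open drawer, leave the other one standing upright on the table, and do not shift the ring dish.

Things in the scene. Friction and masses are not known exactly. Their poses are not given: they have to be found in the camera images.
- tin_round: Closed round tin, bare steel, 58 mm in diameter, 42 mm tall, lid fixed on, standing on the table (z = 0). Origin: centre of its underside, z up. Weighs 0.39 to 0.53 kg (steel weight inside) or 0.13 to 0.17 kg; the square tin then weighs the other. Which is which varies and cannot be seen. Contents can shift 3 mm inside.
- tin_square: Closed square tin, bare steel, 56 x 56 mm, 42 mm tall, lid fixed on, standing on the table (z = 0). Origin: centre of its underside, z up, x and y along its sides. Weighs 0.39 to 0.53 kg or 0.13 to 0.17 kg: the heavier if the round tin is the lighter, and the other way round. Contents can shift 3 mm inside.
- cab_drawer0: Top drawer of the white cabinet, 120 to 150 mm open, slides along x (1 N drag). Origin: under its box's centre, z up, about 136 mm over the table; -x to its front, y across. Here, mm: inside x -97 to 97, y -109 to 109, floor z 6, walls to z 46; front panel x -118, to z 56, bar handle 35 further out; cabinet top z 68, roof over the drawer from x 16 or more: middle of the open part x -40, y 0.
- ring_dish: White ceramic ring dish, 90 mm wide, 20 mm tall, with a brass ring in it, on the table beyond the tins. Origin: centre of its underside. To be left where it is.
Not all that is in view belongs to the job. Leave any turquoise or yellow look-alike of the tin_square alone.

How it is judged:
By the outcome, as a careful person would: the job done as asked, in the order asked, and still so for the second after the job is handed in, with the robot touching nothing.
It also fails if it takes over 72 s, if anything falls off the work surface, if the arm or the gripper's body presses on something with over 40 N, if the wrist force passes 120 N, or if a joint passes its speed limit or range.

### The arm

A 6-joint arm with a two-finger parallel gripper is mounted at the origin on the work surface. World frame = base frame: x ahead of the robot, y to its left, z up, the work surface at z = 0. Lengths are in mm, angles in rad, forces in N, time in s.
With the tool pointing down it reaches from about 350 to 975 mm from the base axis. Payload 7.1 kg.
Tool frame: the origin (TCP) lies midway between the tips of the shut fingers; the grasp point (between the pads) lies ctrl.grip_point_offset behind it (ctrl.grip_point_offset is the distance from the TCP to the grasp point, in mm); z points along the fingers, y is the line along which they close (so a half turn about z gives the same grasp; the last joint's range is limited). The gripper opens to 88 mm and grips with 3 to 60 N. Pads are 20 mm wide; open, the fingers measure 115 mm over their backs; the gripper's body (75 mm by 178 mm) begins 61 mm behind the grasp point.
Start: joints at [1.196, 0.423, 1.63, -0, 1.089, -0.019], TCP at [217.681, 585.85, 222.675] pointing down, gripper open.
Joint ranges: [-3, 3], [-0.9, 2.11], [0.09, 2.58], [-1.31, 4.45], [0.11, 2.69], [-2.54, 2.54]. Speed limits (rad/s): [2.39, 2.39, 3.01, 3.14, 3.14, 3.14].

### API

Orientations are given as a rotation vector (axis times angle).
In Python, from workcell import ctrl gives the robot as it stands.
- The arm moves only by the tool apply_moves, never from a script. Its argument "targets" is a list of rows, each an object of numbers: "tx", "ty", "tz": the shift along the world's x, y, z in m; "spin": the turn about the world's z in degrees. In form: [{"tx": .., "ty": .., "tz": .., "spin": ..}, ...]. A call has exactly 8 rows; each row is the pose to reach, as a shift and turn from the pose commanded when the call began; what a row does not reach only later rows make up. A row lasts 1/10 s, in which the tool goes at most 50 mm and 8.59 degrees, less where a joint would pass 70% of its speed; a pose out of reach is approached as far as the arm can. A call with a gripper value outside its range is refused whole. "gripper" is the closure, from -1 (fully open) to 1 (shut), set as the call begins (left out, the last holds). The fingers move at their own pace and stop on an object; the grip force is fixed at half the most. Time passes only in rows, so rows that repeat a pose let the fingers close, or fill a call up. It gives the time, the measured TCP pose, the force, the opening and the grip force at its end, in the units of the state.
- ctrl.get_obs(): the state, without advancing time (a new reading comes with each control period).
- ctrl.get_image(name): name is "side" or "top"; returns the picture (400x640x3 uint8, red, green, blue); there is no depth.
- ctrl.get_calibration(name): a dict with "fov_y" (degrees; the focal length in pixels is half the picture's height over the tangent of half this angle, whatever the lens; pixels are square), "cx", "cy" (the principal point, pixels), "rvec" (rotation vector, rad) and "tvec" (3), from world to camera coordinates, as OpenCV has them. Camera axes: x right, y down, z forward; pixel columns grow to the right and rows downward; lengths in mm; the calibration is good to about 2 mm. A picture is of the moment at which its call begins. get_calibration takes no time and is no camera call.
- ctrl.close_job(): hands the job in; it is judged then, once.
Trained networks look in the newest picture that a camera, given by its name, has taken for a name from the list of things; names that differ only in an ending like _2 or _b are one class to them, and where a whole thing is asked for, a point or a joint stands for the part that bears it (a point fixed in the world has none). Each returns a list of dicts, best first, with "score" (0 to 1); they miss things now and then, are a little off and sometimes report something else, mostly with a low value. They report only what shows in the picture. A call takes as long as a camera call. They do not tell look-alikes from the thing itself.
- ctrl.outline_of(name, camera): "pixels" (400x640 bool, what is visible of it) and "box" ([left, top, right, bottom] in pixels, round what is visible of it).
- ctrl.pinpoint(name, camera): "uv" ([column, row] in pixels: a listed point, or the origin of a listed thing).
The state is a dict: "t": time; "qpos": joint angles; "qvel": joint speeds; "joint_torque": joint torques, N m; "ee_pos": TCP position; "orientation": TCP orientation; "ft_force": force on the tool from outside, world axes, zero at the start; "moment": the same for the moment, N m; "width": finger opening in mm; "grasp_force": force on a finger pad.
Only numpy, scipy, OpenCV 4.12 (cv2) and the standard library are available. Lean on these libraries where they do the work, as an engineer would, in place of code of your own. Each camera call takes 0.05 s, during which the arm holds its last target. There are 200 camera calls.

## Working session

There is one attempt and no reset: what is moved stays moved. The work goes in short steps, Python scripts to look and compute and a tool call to move; the robot and the scene stay as the last step left them, time stands still between calls to the robot, and variables do not carry over. Pictures are saved under pics/ and viewed, at most 10 in all, crops included, and the job is handed in when it is done.

Besides the shell and the picture viewer there is one more tool, called as name([rows], argument=value, ...), one row to a line, values as JSON. apply_moves: Moves the arm, as the interface text tells. Its arguments: {"type":"object","properties":{"targets":{"type":"array"},"gripper":{"type":"number"}},"required":["targets"]}

```bash
mkdir -p pics; cat > h.py <<'E'
import numpy as np, cv2
from workcell import ctrl
def cam(n):
    c=ctrl.get_calibration(n); f=200/np.tan(np.radians(c["fov_y"])/2)
    K=np.array([[f,0,c["cx"]],[0,f,c["cy"]],[0,0,1]]); R=cv2.Rodrigues(np.array(c["rvec"],float))[0]
    return K,R,np.array(c["tvec"],float).reshape(3)
def proj(n,p):
    K,R,t=cam(n); q=K@(R@np.array(p,float)+t); return q[:2]/q[2]
def ray(n,uv):
    K,R,t=cam(n); d=R.T@np.linalg.inv(K)@np.array([*uv,1.]); return -R.T@t,d/np.linalg.norm(d)
def onz(n,uv,z):
    o,d=ray(n,uv); return o+d*(z-o[2])/d[2]
def tri(a,uva,b,uvb):
    o1,d1=ray(a,uva);o2,d2=ray(b,uvb)
    s=np.linalg.lstsq(np.c_[d1,-d2],o2-o1,rcond=None)[0]
    p,q=o1+s[0]*d1,o2+s[1]*d2; return (p+q)/2,np.linalg.norm(p-q)
E
python3 - <<'E'
from h import *
np.set_printoptions(precision=1,suppress=True)
for n in("side","top"):
    im=ctrl.get_image(n); cv2.imwrite(f"pics/{n}0.png",im[:,:,::-1])
    K,R,t=cam(n); print(n,K[0,0],-R.T@t, R[2])
    for o in("tin_round","tin_square","cab_drawer0","ring_dish"):
        for r in ctrl.pinpoint(o,n): print(o,"pt",np.array(r["uv"]),round(r["score"],2),onz(n,r["uv"],136 if 'cab' in o else 0))
        for r in ctrl.outline_of(o,n): print(o,"box",r["box"],round(r["score"],2))
o=ctrl.get_obs(); print(o, ctrl.grip_point_offset)
E
```

```text
side 425.9298838021179 [ 577.3 -800.9  833.6] [ 0.   0.7 -0.7]
tin_round pt [257.9 350.7] 0.72 [ 458.8 -374.6    0. ]
tin_round box [239.8, 330.5, 271.3, 361.5] 0.71
tin_square pt [301.2 253.9] 0.85 [ 542.2 -117.1    0. ]
tin_square pt [280.7 229.7] 0.62 [485.9 -34.6   0. ]
tin_square pt [260.8 264.2] 0.61 [ 444.  -149.3    0. ]
tin_square box [271.9, 213.2, 293.6, 240.1] 0.67
tin_square box [245.4, 245.7, 271.9, 276.9] 0.65
tin_square box [293.8, 234.2, 315.9, 264.9] 0.59
cab_drawer0 pt [305.4 127.7] 0.64 [548.5 240.8 136. ]
cab_drawer0 box [252.0, 91.6, 325.3, 154.3] 0.82
cab_drawer0 box [241.1, 326.3, 272.9, 362.8] 0.2
ring_dish pt [399.5 341.1] 0.8 [ 756.2 -354.9    0. ]
ring_dish box [377.0, 321.8, 419.0, 357.7] 0.58
top 393.41712433887875 [ 407.1  -41.8 1022.5] [ 0.2 -0.  -1. ]
tin_round pt [451.5 264.9] 0.78 [ 456.7 -376.4    0. ]
tin_round box [440.1, 252.1, 468.1, 275.6] 0.66
tin_square pt [366.5 273.4] 0.73 [ 443.8 -156.8    0. ]
tin_square pt [318. 260.] 0.66 [482.8 -33.9   0. ]
tin_square box [340.0, 219.1, 364.4, 244.6] 0.67
tin_square box [305.5, 247.3, 327.4, 267.2] 0.59
tin_square box [354.5, 259.2, 376.3, 288.0] 0.57
cab_drawer0 pt [188.3 231.8] 0.71 [548.1 257.4 136. ]
cab_drawer0 box [123.3, 203.2, 247.3, 305.1] 0.56
ring_dish pt [433.6 157.2] 0.83 [ 748.6 -359.5    0. ]
ring_dish box [420.0, 139.9, 449.5, 170.3] 0.87
{'t': 0.9, 'qpos': array([ 1.2,  0.4,  1.6, -0. ,  1.1, -0. ]), 'qvel': array([ 0., -0., -0., -0.,  0.,  0.]), 'joint_torque': array([  0. , -54.5, -27.4,   0.1,   0. ,  -0. ]), 'ee_pos': array([217.7, 585.9, 222.7]), 'orientation': array([0.6, 3.1, 0. ]), 'ft_force': array([ 0.4, -0.6,  0.4]), 'moment': array([ 0., -0.,  0.]), 'grasp_force': 0.0, 'width': 87.77259059458193} 18.700000000000003
```

View pics/side0.png

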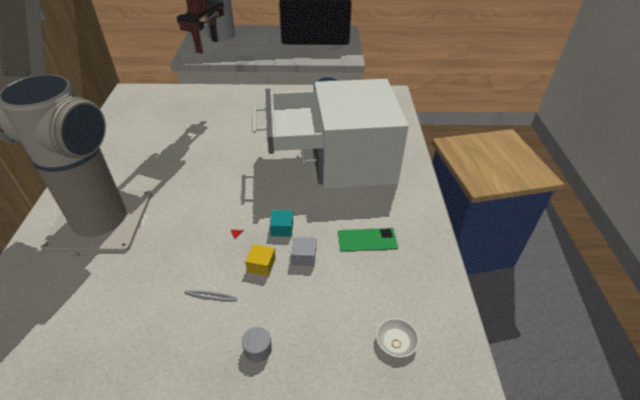

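View pics/top0.png

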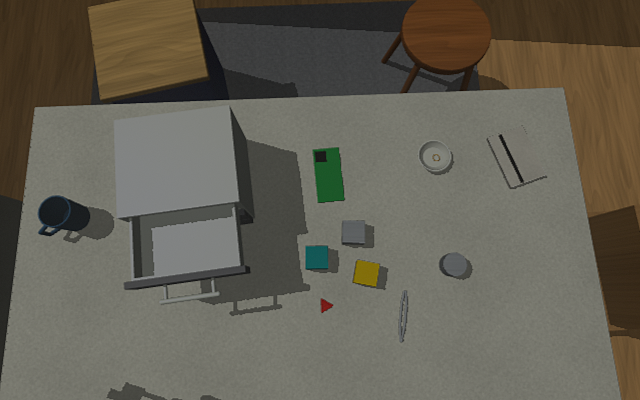

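The side view shows the grey square tin at about (304,251), the round tin at (257,344), the dish at (398,340), and the yellow and turquoise look-alikes at (260,262) and (282,225). In the top view the grey tin is at (353,232), the round tin at (454,264), and the open drawer at about (195,250). Next I'll fit box and cylinder silhouettes in both views.

```bash
cat >> h.py <<'E'
from scipy.optimize import minimize
def pts(kind,p):
    x,y,yaw,z0,h=p
    if kind=="round":
        a=np.linspace(0,2*np.pi,24,endpoint=False); xy=29*np.c_[np.cos(a),np.sin(a)]
    else:
        xy=28*np.array([[1,1],[-1,1],[-1,-1],[1,-1]]); c,s=np.cos(yaw),np.sin(yaw); xy=xy@np.array([[c,s],[-s,c]])
    xy=xy+[x,y]
    return np.r_[np.c_[xy,np.full(len(xy),z0)],np.c_[xy,np.full(len(xy),z0+h)]]
def hull(n,P,k=8):
    K,R,t=cam(n); q=(P@R.T+t)@K.T; q=q[:,:2]/q[:,2:]
    m=np.zeros((400*1,640*1),np.uint8); S=16
    big=np.zeros((400*4,640*4),np.uint8)
    cv2.fillConvexPoly(big,cv2.convexHull(np.round((q*4+1.5)*S).astype(np.int32)),255,shift=4)
    return cv2.resize(big,(640,400),interpolation=cv2.INTER_AREA)/255.
def fit(kind,masks,p0):
    def cost(v): 
        c=0
        for n,m in masks.items():
            H=hull(n,pts(kind,[v[0],v[1],v[2]/30,0,v[3]])); c+=np.abs(H-m).sum()
        return c
    best=min((minimize(cost,[p0[0],p0[1],a*30,42],method="Nelder-Mead",options=dict(initial_simplex=np.array([p0[0],p0[1],a*30,42])+np.r_[np.zeros((1,4)),np.diag([8,8,6,8])],maxiter=150)) for a in ((-.6,-.2,.2,.6) if kind!="round" else (0,))),key=lambda r:r.fun)
    return best.x*[1,1,1/30*57.3,1],best.fun
def masks_of(o,near):
    out={}
    for n,c in near.items():
        L=ctrl.outline_of(o,n)
        L=[r for r in L if abs((r["box"][0]+r["box"][2])/2-c[0])<12 and abs((r["box"][1]+r["box"][3])/2-c[1])<12]
        if L: out[n]=np.array(L[0]["pixels"],float)
        else: print("miss",o,n)
    return out
E
python3 - <<'E'
from h import *
np.set_printoptions(precision=1,suppress=True)
for n in("side","top"): ctrl.get_image(n)
for k,o,nr,p in (("round","tin_round",{"side":(257,346),"top":(454,264)},(458,-375)),("sq","tin_square",{"side":(304,250),"top":(353,232)},(545,-117)),("sq","tin_square",{"side":(260,262),"top":(366,273)},(444,-153)),("sq","tin_square",{"side":(282,226),"top":(317,257)},(484,-34))):
    m=masks_of(o,nr); print(o,[x.sum() for x in m.values()],*fit(k,m,p))
m=ctrl.outline_of("cab_drawer0","top")[0]["pixels"]
a=cv2.imread("pics/top0.png")[95:315,100:310]; b=cv2.imread("pics/side0.png")[70:200,230:420]
cv2.imwrite("pics/dt.png",cv2.resize(a,None,fx=2.7,fy=2.7,interpolation=3)); cv2.imwrite("pics/ds.png",cv2.resize(b,None,fx=4,fy=4,interpolation=3))
E
```

```text
tin_round [np.float64(838.0), np.float64(554.0)] [ 458.2 -370.     7.    37.2] 59.66274509803921
tin_square [np.float64(653.0), np.float64(565.0)] [ 549.9 -126.    -2.9   40.3] 85.27058823529413
tin_square [np.float64(700.0), np.float64(584.0)] [ 445.4 -150.1  -11.6   37.8] 84.4156862745098
tin_square [np.float64(598.0), np.float64(523.0)] [489.6 -29.6  -2.2  41.5] 49.40392156862745
```

View pics/dt.png

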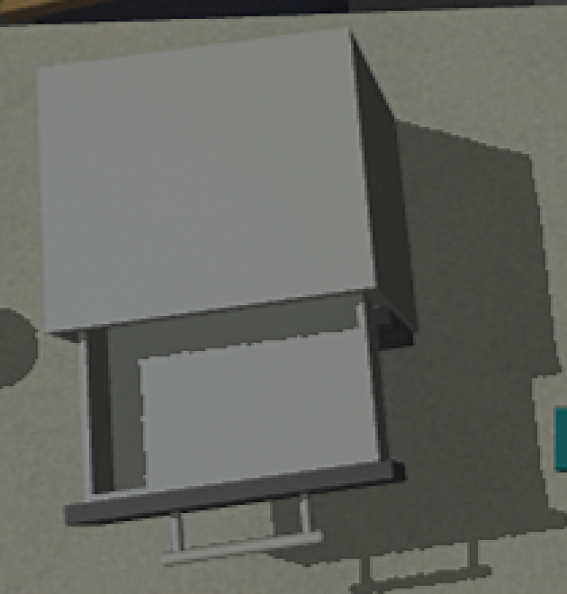

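View pics/ds.png

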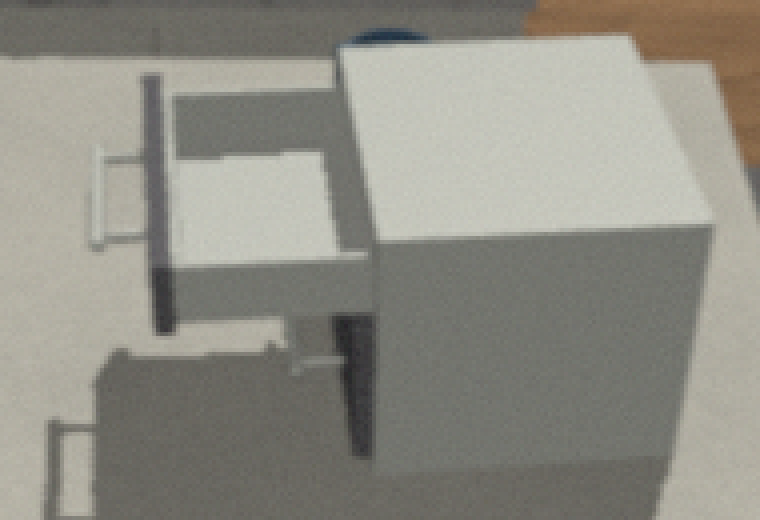

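The crops show the drawer's dark front panel running from (65,508) to (402,462) in the top crop, and the cabinet's front top edge from (47,332) to (377,288). In the side crop these are (150,75)–(160,267) and (340,47)–(377,240).

```bash
python3 - <<'E'
from h import *
np.set_printoptions(precision=1,suppress=True)
T=lambda p:np.array(p)/2.7+[100,95]-.3
S=lambda p:np.array(p)/4+[230,70]-.3
for nm,t,s in (("cabfar",(47,332),(340,47)),("cabnear",(377,288),(377,240)),("panfar",(65,508),(158,76)),("pannear",(402,462),(172,266)),("cabbackfar",(38,68),(631,36)),("cabbacknear",(349,28),(712,224))):
    print(nm,tri("top",T(t),"side",S(s)))
    z=204 if "cab" in nm else 192
    print("   ",onz("top",T(t),z),onz("side",S(s),z))
# drawer floor z check
# tin top centre heights: from two views
E
```

```text
cabfar (array([574.3, 386.2, 204.6]), np.float64(1.8212441885001938))
    [573.5 386.2 204. ] [575.2 387.9 204. ]
cabnear (array([598.9, 127.4, 205.8]), np.float64(1.5329153990706672))
    [598.5 127.6 204. ] [599.7 130.5 204. ]
panfar (array([437.6, 370.9, 188.1]), np.float64(0.1119376480511909))
    [437.5 369.  192. ] [438.4 363.8 192. ]
pannear (array([464.8, 109.8, 196.7]), np.float64(5.787155053902482))
    [462.3 110.1 192. ] [466.8 117.5 192. ]
cabbackfar (array([798.7, 410.5, 202.5]), np.float64(2.0386399530933246))
    [796.9 409.3 204. ] [799.2 408.6 204. ]
cabbacknear (array([822.2, 152. , 203.4]), np.float64(0.5454324245710642))
    [822.2 152.  204. ] [821.7 151.  204. ]
```

apply_moves([
  {"tx":0.02,"ty":-0.026,"tz":0.01,"spin":0},
  {"tx":0.05,"ty":-0.066,"tz":0.02,"spin":0},
  {"tx":0.08,"ty":-0.105,"tz":0.03,"spin":0},
  {"tx":0.11,"ty":-0.145,"tz":0.03,"spin":0},
  {"tx":0.14,"ty":-0.184,"tz":0.03,"spin":0},
  {"tx":0.17,"ty":-0.224,"tz":0.03,"spin":0},
  {"tx":0.2,"ty":-0.262,"tz":0.03,"spin":0},
  {"tx":0.22,"ty":-0.29,"tz":0.03,"spin":0},
], gripper=-1)

```text
t: 2.25
ee_pos: [439.2, 293.6, 253.0]
orientation: [0.558, 3.091, 0.0]
ft_force: [-0.0, 0.8, 0.3]
width: 87.4
grasp_force: 0.0
```

apply_moves([
  {"tx":0,"ty":-0.04,"tz":0,"spin":0},
  {"tx":0,"ty":-0.09,"tz":0,"spin":0},
  {"tx":0,"ty":-0.14,"tz":0,"spin":0},
  {"tx":0,"ty":-0.19,"tz":0,"spin":0},
  {"tx":0,"ty":-0.24,"tz":0,"spin":0},
  {"tx":0,"ty":-0.29,"tz":0,"spin":0},
  {"tx":0,"ty":-0.34,"tz":0,"spin":0},
  {"tx":0,"ty":-0.37,"tz":0,"spin":0},
])

```text
t: 3.05
ee_pos: [437.4, -77.0, 253.0]
orientation: [0.559, 3.091, -0.001]
ft_force: [-0.3, 0.1, -0.2]
width: 88.0
grasp_force: 0.0
```

apply_moves([
  {"tx":0.005,"ty":-0.045,"tz":0,"spin":0},
  {"tx":0.01,"ty":-0.09,"tz":0,"spin":0},
  {"tx":0.015,"ty":-0.135,"tz":0,"spin":0},
  {"tx":0.02,"ty":-0.18,"tz":-0.01,"spin":0},
  {"tx":0.02,"ty":-0.225,"tz":-0.02,"spin":0},
  {"tx":0.02,"ty":-0.265,"tz":-0.04,"spin":0},
  {"tx":0.02,"ty":-0.29,"tz":-0.07,"spin":0},
  {"tx":0.02,"ty":-0.298,"tz":-0.1,"spin":0},
])

```text
t: 3.85
ee_pos: [457.8, -375.3, 152.1]
orientation: [0.559, 3.089, -0.002]
ft_force: [-0.8, 0.7, 0.5]
width: 87.8
grasp_force: 0.0
```

```bash
python3 - <<'E'
from h import *
np.set_printoptions(precision=1,suppress=True)
im={n:cv2.imread(f"pics/{n}0.png") for n in("side","top")}
def sat(n,box,lo,hi):
    h=cv2.cvtColor(im[n],cv2.COLOR_BGR2HSV); m=((h[...,0]>lo)&(h[...,0]<hi)&(h[...,1]>110)).astype(float)
    k=np.zeros((400,640)); k[box[1]:box[3],box[0]:box[2]]=1; return m*k
print("yellow",fit("sq",{"side":sat("side",(235,235,285,285),18,35),"top":sat("top",(340,250,390,295),18,35)},(445,-152)))
print("teal",fit("sq",{"side":sat("side",(262,203,305,247),80,105),"top":sat("top",(295,235,340,280),80,105)},(487,-33)))
def grab(n,b):
    m=np.zeros((400,640),np.uint8); z=np.zeros((1,65)); y=z.copy(); 
    cv2.grabCut(im[n],m,tuple(b),z,y,8,cv2.GC_INIT_WITH_RECT); m=((m==1)|(m==3)).astype(float); print(n,m.sum(),cv2.boundingRect(m.astype(np.uint8))); return m
print("round",fit("round",{"side":grab("side",(236,325,42,44)),"top":grab("top",(437,248,36,33))},(458,-372)))
print("square",fit("sq",{"side":grab("side",(287,231,34,40)),"top":grab("top",(336,215,33,34))},(545,-120)))
a=cv2.resize(im["top"][205:285,330:480],None,fx=5,fy=5,interpolation=3); b=cv2.resize(im["side"][225:365,230:325],None,fx=4,fy=4,interpolation=3)[:,:750]
def draw(img,n,P,off,f):
    q=np.array([proj(n,p) for p in P]); h=cv2.convexHull(((q-off+.5)*f).astype(np.int32)); cv2.polylines(img,[h],True,(0,0,255),1)
for k,p in (("sq",(545,-121,-.05,0,42)),("round",(458,-373,0,0,42))):
    draw(a,"top",pts(k,p),(330,205),5); draw(b,"side",pts(k,p),(230,225),4)
c=np.zeros((600,800,3),np.uint8); c[:400,:750]=a; cv2.imwrite("pics/ov.png",a); cv2.imwrite("pics/ovs.png",b)
E
```

```text
yellow (array([ 444.3, -151.6,   78.1,   40.5]), np.float64(95.58039215686273))
teal (array([488.8, -29.8,  -0.1,  39. ]), np.float64(109.03529411764707))
side 634.0 (242, 327, 30, 38)
top 689.0 (439, 252, 34, 28)
round (array([ 457.9, -371.8,    4.5,   42.3]), np.float64(455.6627450980392))
side 491.0 (288, 236, 29, 33)
top 624.0 (341, 220, 24, 28)Traceback (most recent call last):
  File "<stdin>", line 13, in <module>
  File "h.py", line 38, in fit
    best=min((minimize(cost,[p0[0],p0[1],a*30,42],method="Nelder-Mead",options=dict(initial_simplex=np.array([p0[0],p0[1],a*30,42])+np.r_[np.zeros((1,4)),np.diag([8,8,6,8])],maxiter=150)) for a in ((-.6,-.2,.2,.6) if kind!="round" else (0,))),key=lambda r:r.fun)
  File "h.py", line 38, in <genexpr>
    best=min((minimize(cost,[p0[0],p0[1],a*30,42],method="Nelder-Mead",options=dict(initial_simplex=np.array([p0[0],p0[1],a*30,42])+np.r_[np.zeros((1,4)),np.diag([8,8,6,8])],maxiter=150)) for a in ((-.6,-.2,.2,.6) if kind!="round" else (0,))),key=lambda r:r.fun)
              ~~~~~~~~^^^^^^^^^^^^^^^^^^^^^^^^^^^^^^^^^^^^^^^^^^^^^^^^^^^^^^^^^^^^^^^^^^^^^^^^^^^^^^^^^^^^^^^^^^^^^^^^^^^^^^^^^^^^^^^^^^^^^^^^^^^^^^^^^^^^^^^^^^^^^^^^^^^^^^^^^^^^^^^^^^^^^
    res = _minimize_neldermead(fun, x0, args, callback, bounds=bounds,
                               **options)
    fxr = func(xr)
    fx = function(np.copy(x), *(wrapper_args + args))
  File "h.py", line 36, in cost
    H=hull(n,pts(kind,[v[0],v[1],v[2]/30,0,v[3]])); c+=np.abs(H-m).sum()
  File "h.py", line 27, in hull
    K,R,t=cam(n); q=(P@R.T+t)@K.T; q=q[:,:2]/q[:,2:]
          ~~~^^^
  File "h.py", line 4, in cam
    c=ctrl.get_calibration(n); f=200/np.tan(np.radians(c["fov_y"])/2)
ValueError: time passes only in moves, steps and waits
```

The colour fits agree with the network fits, so I'll go on with the round tin at (458,-371) and the square tin at (550,-126), yaw -3°. The script stopped because it made too many calibration calls, so I'll cache those. Now I'll descend on the round tin.

apply_moves([
  {"tx":0,"ty":0.001,"tz":-0.02,"spin":0},
  {"tx":0,"ty":0.001,"tz":-0.05,"spin":0},
  {"tx":0,"ty":0.001,"tz":-0.08,"spin":0},
  {"tx":0,"ty":0.001,"tz":-0.105,"spin":0},
  {"tx":0,"ty":0.001,"tz":-0.125,"spin":0},
  {"tx":0,"ty":0.001,"tz":-0.137,"spin":0},
  {"tx":0,"ty":0.001,"tz":-0.143,"spin":0},
  {"tx":0,"ty":0.001,"tz":-0.145,"spin":0},
])

```text
t: 4.65
ee_pos: [457.8, -371.2, 7.5]
orientation: [-0.556, -3.092, -0.0]
ft_force: [0.1, -0.3, 0.3]
width: 87.8
grasp_force: 0.0
```

```bash
python3 - <<'E'
s=open('h.py').read().replace("def cam(n):","import functools\n@functools.cache\ndef cam(n):"); open('h.py','w').write(s)
from h import *
o=ctrl.get_obs(); print(o["ee_pos"],o["ft_force"],o["joint_torque"])
E
```

```text
[ 457.77038098 -371.19351313    7.48200162] [ 0.08465559 -0.32281921  0.27246527] [-1.19290015e-02 -5.71002531e+01 -1.60318851e+01 -2.34526960e-02
  2.39529420e-02 -1.15506923e-04]
```

apply_moves([
  {"tx":0,"ty":0,"tz":0,"spin":0},
  {"tx":0,"ty":0,"tz":0,"spin":0},
  {"tx":0,"ty":0,"tz":0,"spin":0},
  {"tx":0,"ty":0,"tz":0,"spin":0},
  {"tx":0,"ty":0,"tz":0,"spin":0},
  {"tx":0,"ty":0,"tz":0,"spin":0},
  {"tx":0,"ty":0,"tz":0,"spin":0},
  {"tx":0,"ty":0,"tz":0,"spin":0},
], gripper=1)

```text
t: 5.45
ee_pos: [458.0, -371.4, 8.2]
orientation: [0.556, 3.091, -0.001]
ft_force: [-0.9, 0.6, 5.8]
width: 56.7
grasp_force: 30.0
```

apply_moves([
  {"tx":0,"ty":0,"tz":0.005,"spin":0},
  {"tx":0,"ty":0,"tz":0.015,"spin":0},
  {"tx":0,"ty":0,"tz":0.03,"spin":0},
  {"tx":0,"ty":0,"tz":0.045,"spin":0},
  {"tx":0,"ty":0,"tz":0.055,"spin":0},
  {"tx":0,"ty":0,"tz":0.06,"spin":0},
  {"tx":0,"ty":0,"tz":0.06,"spin":0},
  {"tx":0,"ty":0,"tz":0.06,"spin":0},
])

```text
t: 6.25
ee_pos: [457.5, -371.0, 67.6]
orientation: [-0.556, -3.092, -0.0]
ft_force: [0.1, 0.1, -1.3]
width: 56.6
grasp_force: 30.0
```

apply_moves([
  {"tx":0,"ty":0,"tz":0,"spin":0},
  {"tx":0,"ty":0,"tz":0,"spin":0},
  {"tx":0,"ty":0,"tz":0,"spin":0},
  {"tx":0,"ty":0,"tz":0,"spin":0},
  {"tx":0,"ty":0,"tz":0,"spin":0},
  {"tx":0,"ty":0,"tz":0,"spin":0},
  {"tx":0,"ty":0,"tz":0,"spin":0},
  {"tx":0,"ty":0,"tz":0,"spin":0},
])

```text
t: 7.05
ee_pos: [457.7, -371.2, 67.7]
orientation: [0.556, 3.092, -0.0]
ft_force: [0.3, -0.2, -1.1]
width: 56.8
grasp_force: 30.0
```

```bash
python3 - <<'E'
from h import *
for i in range(6): ctrl.get_image("side"); o=ctrl.get_obs(); print(o["t"],o["ft_force"],o["joint_torque"][1:3],o["width"],o["ee_pos"])
E
```

```text
7.1 [-0.05145891 -0.70931303 -1.46473183] [-56.58555508 -19.74784255] 56.32454749444477 [ 457.6972172  -371.15407615   67.69321218]
7.15 [-0.39929206  0.10176076 -1.17295873] [-56.58971786 -19.74869549] 56.803407492537445 [ 457.68461349 -371.16235771   67.68227749]
7.2 [-0.84853465  0.03623657 -1.53257802] [-56.59540415 -19.7498256 ] 56.83620884938038 [ 457.72171745 -371.17845941   67.72860013]
7.25 [ 0.65717089 -0.08951905 -2.05570829] [-56.59775734 -19.74980235] 56.68926943693892 [ 457.67635086 -371.15698599   67.70371176]
7.3 [-1.75675165e-04 -2.67345153e-01 -1.37713065e+00] [-56.60020351 -19.74972367] 56.66505831302347 [ 457.6673067  -371.15689342   67.69777144]
7.35 [ 0.08428363  0.44893024 -1.66673754] [-56.60340071 -19.7497648 ] 56.640765909314325 [ 457.69192585 -371.14313281   67.69141144]
```

The load is about 1.5 N (0.15 kg), so the round tin is the light one. I'll set it back down gently.

apply_moves([
  {"tx":0,"ty":0,"tz":-0.01,"spin":0},
  {"tx":0,"ty":0,"tz":-0.025,"spin":0},
  {"tx":0,"ty":0,"tz":-0.04,"spin":0},
  {"tx":0,"ty":0,"tz":-0.05,"spin":0},
  {"tx":0,"ty":0,"tz":-0.056,"spin":0},
  {"tx":0,"ty":0,"tz":-0.058,"spin":0},
  {"tx":0,"ty":0,"tz":-0.0595,"spin":0},
  {"tx":0,"ty":0,"tz":-0.0595,"spin":0},
])

```text
t: 8.15
ee_pos: [457.8, -371.3, 8.6]
orientation: [0.556, 3.092, -0.0]
ft_force: [0.3, -0.3, -1.5]
width: 56.5
grasp_force: 30.0
```

```bash
python3 - <<'E'
from h import *
for i in range(3): ctrl.get_image("side"); o=ctrl.get_obs(); print(o["t"],o["ft_force"],o["ee_pos"])
E
```

```text
8.2 [ 0.11063023  0.02212065 -1.56312266] [ 458.05947741 -371.48746136    8.6157848 ]
8.25 [ 0.6914033   0.83573871 -1.98812795] [ 458.09243593 -371.50928699    8.62622756]
8.3 [-1.08542228 -0.41162036 -1.2227094 ] [ 458.08946161 -371.49050634    8.60657138]
```

apply_moves([
  {"tx":0,"ty":0,"tz":-0.0003,"spin":0},
  {"tx":0,"ty":0,"tz":-0.0005,"spin":0},
  {"tx":0,"ty":0,"tz":-0.0007,"spin":0},
  {"tx":0,"ty":0,"tz":-0.0008,"spin":0},
  {"tx":0,"ty":0,"tz":-0.0008,"spin":0},
  {"tx":0,"ty":0,"tz":-0.0008,"spin":0},
  {"tx":0,"ty":0,"tz":-0.0008,"spin":0},
  {"tx":0,"ty":0,"tz":-0.0008,"spin":0},
])

```text
t: 9.1
ee_pos: [458.0, -371.4, 8.2]
orientation: [0.556, 3.091, -0.001]
ft_force: [-1.3, 0.7, 7.8]
width: 56.5
grasp_force: 30.0
```

In contact now. I'll release and rise.

apply_moves([
  {"tx":0,"ty":0,"tz":0,"spin":0},
  {"tx":0,"ty":0,"tz":0,"spin":0},
  {"tx":0,"ty":0,"tz":0,"spin":0},
  {"tx":0,"ty":0,"tz":0,"spin":0},
  {"tx":0,"ty":0,"tz":0,"spin":0},
  {"tx":0,"ty":0,"tz":0,"spin":0},
  {"tx":0,"ty":0,"tz":0,"spin":0},
  {"tx":0,"ty":0,"tz":0,"spin":0},
], gripper=-1)

```text
t: 9.9
ee_pos: [457.7, -371.1, 7.3]
orientation: [-0.556, -3.092, -0.0]
ft_force: [1.6, 0.9, -0.6]
width: 87.7
grasp_force: 0.0
```

apply_moves([
  {"tx":0,"ty":0,"tz":0.01,"spin":0},
  {"tx":0,"ty":0,"tz":0.03,"spin":0},
  {"tx":0,"ty":0,"tz":0.06,"spin":0},
  {"tx":0,"ty":0,"tz":0.09,"spin":0},
  {"tx":0,"ty":0,"tz":0.12,"spin":0},
  {"tx":0,"ty":0.02,"tz":0.13,"spin":5},
  {"tx":0.01,"ty":0.05,"tz":0.14,"spin":12},
  {"tx":0.02,"ty":0.08,"tz":0.14,"spin":17},
])

```text
t: 10.7
ee_pos: [478.5, -291.2, 149.8]
orientation: [0.088, 3.137, -0.003]
ft_force: [-0.7, 0.0, 0.2]
width: 87.8
grasp_force: 0.0
```

apply_moves([
  {"tx":0.014,"ty":0.035,"tz":0,"spin":0.5},
  {"tx":0.028,"ty":0.07,"tz":0,"spin":0.5},
  {"tx":0.042,"ty":0.1,"tz":0,"spin":0.5},
  {"tx":0.056,"ty":0.13,"tz":0,"spin":0.5},
  {"tx":0.066,"ty":0.15,"tz":0,"spin":0.5},
  {"tx":0.072,"ty":0.163,"tz":0,"spin":0.5},
  {"tx":0.072,"ty":0.165,"tz":-0.02,"spin":0.5},
  {"tx":0.072,"ty":0.165,"tz":-0.04,"spin":0.5},
])

```text
t: 11.5
ee_pos: [550.4, -125.9, 108.0]
orientation: [0.078, 3.139, -0.001]
ft_force: [-0.0, -0.9, -0.2]
width: 87.6
grasp_force: 0.0
```

```bash
python3 - <<'E'
from h import *
np.set_printoptions(precision=1,suppress=True)
for n in("side","top"): ctrl.get_image(n)
m=masks_of("tin_round",{"side":(257,346),"top":(454,264)}); print(fit("round",m,(458,-371)))
m=masks_of("tin_square",{"side":(304,250)}); print([x.sum() for x in m.values()])
a=cv2.cvtColor(ctrl.get_image("side"),cv2.COLOR_RGB2BGR); b=cv2.imread("pics/top0.png"); 
c=np.zeros((420,790,3),np.uint8)
A=cv2.resize(a[205:345,230:325],None,fx=3,fy=3,interpolation=3); B=cv2.resize(b[200:285,330:480],None,fx=3.3,fy=3.3,interpolation=3)
def draw(img,n,P,off,f):
    q=np.array([proj(n,p) for p in P]); cv2.polylines(img,[cv2.convexHull(((q-off+.5)*f).astype(np.int32))],True,(0,0,255),1)
for k,p in (("sq",(550,-126,-.05,0,42)),("round",(458,-371.3,0,0,42))):
    draw(A,"side",pts(k,p),(230,205),3); draw(B,"top",pts(k,p),(330,200),3.3)
c[:A.shape[0],:A.shape[1]]=A; c[:B.shape[0],290:290+B.shape[1]]=B; cv2.imwrite("pics/ov.png",c)
E
```

```text
(array([ 458.7, -369.7,   10.4,   38.2]), np.float64(106.1921568627451))
[np.float64(597.0)]
```

View pics/ov.png

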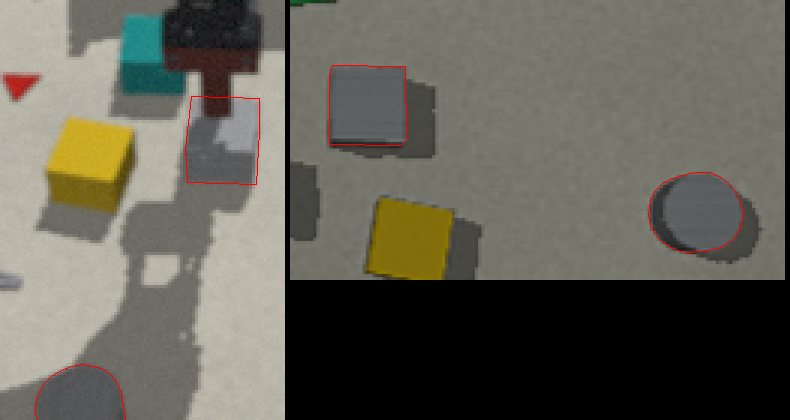

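The model outlines match the square tin in both crops: side crop around (223,140), top crop around (367,105). The round tin stands upright where it was. I'll descend on the square tin and grip it.

apply_moves([
  {"tx":0,"ty":0,"tz":-0.02,"spin":0},
  {"tx":0,"ty":0,"tz":-0.045,"spin":0},
  {"tx":0,"ty":0,"tz":-0.065,"spin":0},
  {"tx":0,"ty":0,"tz":-0.082,"spin":0},
  {"tx":0,"ty":0,"tz":-0.092,"spin":0},
  {"tx":0,"ty":0,"tz":-0.097,"spin":0},
  {"tx":0,"ty":0,"tz":-0.099,"spin":0},
  {"tx":0,"ty":0,"tz":-0.099,"spin":0},
])

```text
t: 12.6
ee_pos: [550.1, -126.3, 8.9]
orientation: [0.079, 3.14, -0.0]
ft_force: [0.1, -0.2, -0.4]
width: 88.1
grasp_force: 0.0
```

apply_moves([
  {"tx":0,"ty":0,"tz":0,"spin":0},
  {"tx":0,"ty":0,"tz":0,"spin":0},
  {"tx":0,"ty":0,"tz":0,"spin":0},
  {"tx":0,"ty":0,"tz":0,"spin":0},
  {"tx":0,"ty":0,"tz":0,"spin":0},
  {"tx":0,"ty":0,"tz":0,"spin":0},
  {"tx":0,"ty":0,"tz":0,"spin":0},
  {"tx":0,"ty":0,"tz":0,"spin":0},
], gripper=1)

```text
t: 13.4
ee_pos: [549.8, -126.2, 8.6]
orientation: [0.079, 3.14, -0.0]
ft_force: [-0.3, -0.8, 4.6]
width: 56.0
grasp_force: 29.9
```

apply_moves([
  {"tx":0,"ty":0,"tz":0.005,"spin":0},
  {"tx":0,"ty":0,"tz":0.015,"spin":0},
  {"tx":0,"ty":0,"tz":0.03,"spin":0},
  {"tx":0,"ty":0,"tz":0.045,"spin":0},
  {"tx":0,"ty":0,"tz":0.055,"spin":0},
  {"tx":0,"ty":0,"tz":0.06,"spin":0},
  {"tx":0,"ty":0,"tz":0.06,"spin":0},
  {"tx":0,"ty":0,"tz":0.06,"spin":0},
])

```text
t: 14.2
ee_pos: [549.5, -126.1, 68.3]
orientation: [-0.079, -3.14, -0.0]
ft_force: [0.5, 0.6, -3.9]
width: 56.0
grasp_force: 29.9
```

```bash
python3 - <<'E'
from h import *
for i in range(5): ctrl.get_image("side"); o=ctrl.get_obs(); print(o["t"],o["ft_force"],o["moment"],o["width"],o["ee_pos"])
E
```

```text
14.25 [-0.83277467  0.34354407 -4.50360026] [-0.00367178 -0.03309444 -0.0138564 ] 56.03457974384998 [ 549.31316028 -126.03485483   68.02266826]
14.3 [ 0.52152746  0.08714486 -5.04415481] [0.00344112 0.04192787 0.01401345] 55.57227717548615 [ 549.21831309 -126.04966357   67.85483896]
14.35 [ 0.03979748  0.05261464 -5.37700268] [ 0.01941606  0.0003307  -0.01869862] 55.88764097154119 [ 549.21529901 -126.02431057   67.77604434]
14.4 [-1.18849078  0.54899836 -3.72240326] [ 0.0372855   0.01648054 -0.04758616] 55.542132087985124 [ 549.27809668 -126.03805292   67.79531287]
14.45 [-0.21600475  0.56995673 -5.37374918] [0.01108644 0.00873628 0.00841552] 55.74088305612161 [ 549.32428927 -126.06028434   67.83099629]
```

About 4.8 N (0.48 kg), so the square tin is the heavier one. I'll carry it to the drawer.

apply_moves([
  {"tx":0,"ty":0,"tz":0.015,"spin":0},
  {"tx":0,"ty":0,"tz":0.045,"spin":1},
  {"tx":0,"ty":0,"tz":0.08,"spin":2},
  {"tx":0,"ty":0,"tz":0.115,"spin":4},
  {"tx":0,"ty":0,"tz":0.15,"spin":6},
  {"tx":0,"ty":0,"tz":0.175,"spin":7.5},
  {"tx":0,"ty":0,"tz":0.187,"spin":8.2},
  {"tx":0,"ty":0,"tz":0.19,"spin":8.2},
])

```text
t: 15.25
ee_pos: [550.1, -126.3, 260.1]
orientation: [-0.145, 3.136, -0.001]
ft_force: [-0.6, 0.3, -4.6]
width: 55.8
grasp_force: 29.9
```

apply_moves([
  {"tx":0,"ty":0.01,"tz":0,"spin":0},
  {"tx":-0.002,"ty":0.03,"tz":0,"spin":0},
  {"tx":-0.004,"ty":0.055,"tz":0,"spin":0},
  {"tx":-0.006,"ty":0.085,"tz":0,"spin":0},
  {"tx":-0.008,"ty":0.115,"tz":0,"spin":0},
  {"tx":-0.01,"ty":0.145,"tz":0,"spin":0},
  {"tx":-0.011,"ty":0.17,"tz":0,"spin":0},
  {"tx":-0.011,"ty":0.185,"tz":0,"spin":0},
])

```text
t: 16.05
ee_pos: [537.2, 61.0, 256.5]
orientation: [0.147, -3.135, -0.0]
ft_force: [-0.7, -0.5, -5.3]
width: 56.2
grasp_force: 29.9
```

apply_moves([
  {"tx":0,"ty":0.02,"tz":0,"spin":0},
  {"tx":-0.002,"ty":0.05,"tz":0,"spin":0},
  {"tx":-0.004,"ty":0.08,"tz":0,"spin":0},
  {"tx":-0.006,"ty":0.115,"tz":0,"spin":0},
  {"tx":-0.008,"ty":0.145,"tz":0,"spin":0},
  {"tx":-0.01,"ty":0.17,"tz":0,"spin":0},
  {"tx":-0.011,"ty":0.185,"tz":0,"spin":0},
  {"tx":-0.011,"ty":0.19,"tz":0,"spin":0},
])

```text
t: 16.85
ee_pos: [527.1, 249.8, 257.4]
orientation: [0.148, -3.137, 0.001]
ft_force: [0.3, 0.3, -4.3]
width: 55.9
grasp_force: 29.9
```

```bash
python3 - <<'E'
from h import *
o=ctrl.get_obs(); print(o["t"],o["ft_force"],o["width"],o["ee_pos"],o["orientation"])
a=ctrl.get_image("side")[:,:,::-1]; b=ctrl.get_image("top")[:,:,::-1]
A=cv2.resize(a[70:200,230:360],None,fx=3,fy=3,interpolation=3); B=cv2.resize(b[190:320,110:240],None,fx=3,fy=3,interpolation=3)
cv2.imwrite("pics/dr.png",np.hstack([A,B]))
E
```

```text
16.85 [ 0.25147776  0.33827838 -4.34964962] 55.921912751108394 [527.11318965 249.84304931 257.37495681] [ 1.47723415e-01 -3.13660924e+00  1.04596744e-03]
```

View pics/dr.png

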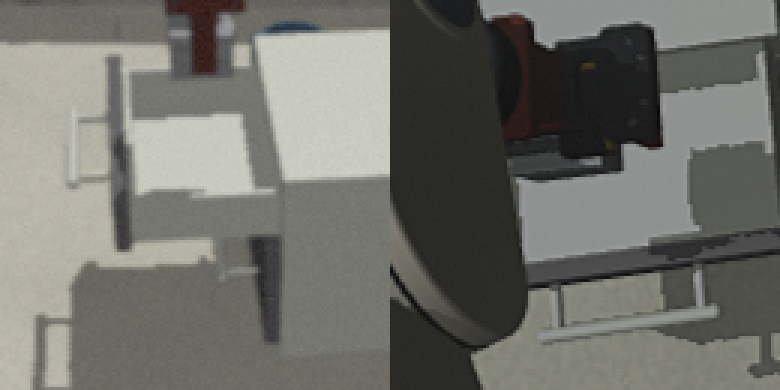

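The tin hangs over the open part of the drawer: side crop around (200,55), with the gripper at (610,90) in the top crop. I'll lower it, then creep to contact, which I expect near TCP z of 150.

apply_moves([
  {"tx":0.001,"ty":0,"tz":-0.01,"spin":0},
  {"tx":0.001,"ty":0,"tz":-0.03,"spin":0},
  {"tx":0.001,"ty":0,"tz":-0.05,"spin":0},
  {"tx":0.001,"ty":0,"tz":-0.07,"spin":0},
  {"tx":0.001,"ty":0,"tz":-0.085,"spin":0},
  {"tx":0.001,"ty":0,"tz":-0.095,"spin":0},
  {"tx":0.001,"ty":0,"tz":-0.1,"spin":0},
  {"tx":0.001,"ty":0,"tz":-0.1,"spin":0},
])

```text
t: 17.75
ee_pos: [528.6, 248.6, 157.9]
orientation: [0.145, -3.138, 0.0]
ft_force: [-0.1, 0.3, -3.8]
width: 55.7
grasp_force: 29.9
```

apply_moves([
  {"tx":0,"ty":0,"tz":-0.001,"spin":0},
  {"tx":0,"ty":0,"tz":-0.002,"spin":0},
  {"tx":0,"ty":0,"tz":-0.003,"spin":0},
  {"tx":0,"ty":0,"tz":-0.004,"spin":0},
  {"tx":0,"ty":0,"tz":-0.005,"spin":0},
  {"tx":0,"ty":0,"tz":-0.005,"spin":0},
  {"tx":0,"ty":0,"tz":-0.005,"spin":0},
  {"tx":0,"ty":0,"tz":-0.005,"spin":0},
])

```text
t: 18.55
ee_pos: [528.7, 248.9, 153.4]
orientation: [0.146, -3.138, 0.0]
ft_force: [-0.0, -0.4, -5.0]
width: 56.0
grasp_force: 29.9
```

apply_moves([
  {"tx":0,"ty":0,"tz":-0.0005,"spin":0},
  {"tx":0,"ty":0,"tz":-0.001,"spin":0},
  {"tx":0,"ty":0,"tz":-0.0015,"spin":0},
  {"tx":0,"ty":0,"tz":-0.002,"spin":0},
  {"tx":0,"ty":0,"tz":-0.002,"spin":0},
  {"tx":0,"ty":0,"tz":-0.002,"spin":0},
  {"tx":0,"ty":0,"tz":-0.002,"spin":0},
  {"tx":0,"ty":0,"tz":-0.002,"spin":0},
])

```text
t: 19.35
ee_pos: [528.7, 248.9, 151.4]
orientation: [-0.146, 3.138, 0.0]
ft_force: [-0.7, -0.9, -5.0]
width: 55.9
grasp_force: 29.9
```

apply_moves([
  {"tx":0,"ty":0,"tz":-0.0003,"spin":0},
  {"tx":0,"ty":0,"tz":-0.0006,"spin":0},
  {"tx":0,"ty":0,"tz":-0.0009,"spin":0},
  {"tx":0,"ty":0,"tz":-0.0012,"spin":0},
  {"tx":0,"ty":0,"tz":-0.0012,"spin":0},
  {"tx":0,"ty":0,"tz":-0.0012,"spin":0},
  {"tx":0,"ty":0,"tz":-0.0012,"spin":0},
  {"tx":0,"ty":0,"tz":-0.0012,"spin":0},
])

```text
t: 20.15
ee_pos: [529.0, 248.9, 150.6]
orientation: [-0.146, 3.138, 0.0]
ft_force: [-1.2, -2.0, 2.3]
width: 55.8
grasp_force: 29.9
```

Contact: the force went from -5 to +2.3 N. I'll release and rise.

apply_moves([
  {"tx":0,"ty":0,"tz":0,"spin":0},
  {"tx":0,"ty":0,"tz":0,"spin":0},
  {"tx":0,"ty":0,"tz":0,"spin":0},
  {"tx":0,"ty":0,"tz":0,"spin":0},
  {"tx":0,"ty":0,"tz":0,"spin":0},
  {"tx":0,"ty":0,"tz":0,"spin":0},
  {"tx":0,"ty":0,"tz":0,"spin":0},
  {"tx":0,"ty":0,"tz":0,"spin":0},
], gripper=-1)

```text
t: 20.95
ee_pos: [528.7, 248.8, 150.2]
orientation: [0.146, -3.138, 0.0]
ft_force: [-1.1, -0.6, 0.0]
width: 87.9
grasp_force: 0.0
```

apply_moves([
  {"tx":0,"ty":0,"tz":0.005,"spin":0},
  {"tx":0,"ty":0,"tz":0.015,"spin":0},
  {"tx":0,"ty":0,"tz":0.035,"spin":0},
  {"tx":0,"ty":0,"tz":0.06,"spin":0},
  {"tx":0,"ty":0,"tz":0.085,"spin":0},
  {"tx":0,"ty":0,"tz":0.105,"spin":0},
  {"tx":0,"ty":0,"tz":0.12,"spin":0},
  {"tx":0,"ty":0,"tz":0.12,"spin":0},
])

```text
t: 21.75
ee_pos: [530.0, 249.5, 273.4]
orientation: [-0.145, 3.133, 0.003]
ft_force: [0.3, 0.7, 0.3]
width: 87.6
grasp_force: 0.0
```

apply_moves([
  {"tx":-0.02,"ty":-0.02,"tz":0.01,"spin":0},
  {"tx":-0.03,"ty":-0.06,"tz":0.01,"spin":0},
  {"tx":-0.04,"ty":-0.1,"tz":0.01,"spin":0},
  {"tx":-0.05,"ty":-0.14,"tz":0.01,"spin":0},
  {"tx":-0.05,"ty":-0.18,"tz":0.01,"spin":0},
  {"tx":-0.05,"ty":-0.22,"tz":0.01,"spin":0},
  {"tx":-0.05,"ty":-0.24,"tz":0.01,"spin":0},
  {"tx":-0.05,"ty":-0.24,"tz":0.01,"spin":0},
])

```text
t: 22.55
ee_pos: [478.2, 6.8, 279.8]
orientation: [0.141, -3.138, 0.001]
ft_force: [0.1, 0.4, -0.5]
width: 87.6
grasp_force: 0.0
```

```bash
python3 - <<'E'
from h import *
a=ctrl.get_image("side")[:,:,::-1]; b=ctrl.get_image("top")[:,:,::-1]
A=cv2.resize(a[70:370,230:430],None,fx=1.8,fy=1.8,interpolation=3); B=cv2.resize(b[100:310,110:480],None,fx=1.15,fy=1.8,interpolation=3)
C=np.zeros((540,790,3),np.uint8); C[:A.shape[0],:A.shape[1]]=A; C[:B.shape[0],360:360+B.shape[1]]=B[:,:430]; cv2.imwrite("pics/end.png",C)
for n in("side","top"): print([r["uv"] for r in ctrl.pinpoint("ring_dish",n)])
E
```

```text
[[394.3, 339.4]]
[[432.7, 160.3]]
```

View pics/end.png

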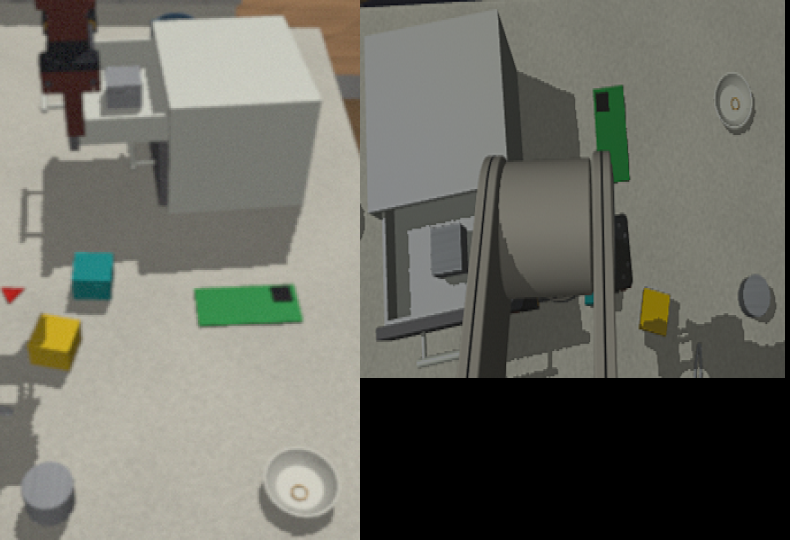

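The final picture shows the square tin standing upright on the drawer floor, at (125,90) in the side crop and (448,250) in the top crop. The round tin is upright on the table at (48,490), the dish has not visibly moved, and the gripper is clear of everything.

```bash
python3 -c "
from workcell import ctrl
print(ctrl.close_job())"
```

```text
the job is handed in; nothing more can be done
None
```

The square tin is the heavier one (about 0.48 kg against 0.15 kg for the round tin) and now stands upright on the drawer floor; the round tin is upright on the table, the ring dish was not touched, and the job is handed in.

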